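Put the bearing block away and latch the tray

ROBOT

A 6-joint arm with a two-finger parallel gripper is mounted at the origin on the work surface. World frame = base frame: x ahead of the robot, y to its left, z up, the work surface at z = 0. Lengths are in m, angles in rad, forces in N, time in s.
With the tool pointing down it reaches from about 0.25 to 0.725 m from the base axis. Payload 9.7 kg.
Tool frame: the origin (TCP) lies at the very end of the fingers, on their centre line; the grasp point (between the pads) lies 19 mm behind it; z points along the fingers, y is the line along which they close (so a half turn about z gives the same grasp; the last joint's range is limited). The gripper opens to 85 mm and grips with 20 to 120 N. Pads are 22 mm wide; open, the fingers measure 114 mm over their backs; the gripper's body (76 mm by 85 mm) begins 54 mm behind the grasp point. The pads swing forward as they close: fully open they stand 13 mm farther back than shut.
Start: joints at [-1.312, 0.087, 0.176, 1.66, 0, 1.571], TCP at [0.141, -0.532, 0.231] pointing down, gripper open.
Joint ranges: [-3.13, 3.13], [-0.85, 1.81], [-1.15, 1.24], [-2.2, 2.28], [-1.44, 1.52], [-3.14, 3.14]. Speed limits (rad/s): [2.22, 2.22, 2.57, 3.14, 3.14, 3.14].

INTERFACE

Orientations are given as a unit quaternion [w, x, y, z].
In Python, from workcell import telemetry, optics, arm gives the robot as it stands.
- The arm moves only by the tool send_rows, never from a script. Its argument "motion" is a list that holds one entry, the list of rows, each a list of 5 numbers: the opening, from 0 (shut) to 1 (fully open), then the shift along the tool's x, y, z in cm, then the turn about the tool's z in degrees. A call has 1 to 5 rows; each row shifts and turns the commanded pose from where the row before left it, along the tool's axes as they then stand; what a row does not reach is not made up. A row lasts 1/8 s, in which the tool goes at most 62.5 mm and 10.7 degrees, less where a joint would pass 70% of its speed; a pose out of reach is approached as far as the arm can. A call with a gripper value outside its range is refused whole. The fingers move at their own pace and stop on an object; "grip_force" is the grip in N (left out, the last holds). Time passes only in rows, so rows that do not move let the fingers close. It gives the time, the measured TCP pose, the force, the opening and the grip force at its end, in the units of the state.
- telemetry.state(): the state, without advancing time (a new reading comes with each control period).
- optics.capture(name): name is "scene" or "top" or "wrist"; returns the picture (384x512x3 uint8, blue, green, red); there is no depth.
- optics.camera_info(name): a dict with "intrinsics" (3x3 intrinsics, pixels), "k1" (the pictures are not rectified: a ray, as slopes to the right and down, at radius r is drawn at 1 + k1 r^2 times it, then the intrinsics apply), "R" (3x3) and "t" (3): a world point X has camera coordinates R X + t. Camera axes: x right, y down, z forward; pixel columns grow to the right and rows downward; lengths in m; the calibration is good to about 2 mm. A picture is of the moment at which its call begins: read the wrist's pose just before it. camera_info takes no time and is no camera call; for the wrist camera it gives the pose at the moment of the call.
- arm.finish_job(): hands the job in; it is judged then, once.
The state is a dict: "time_s": time; "q": joint angles; "joint_vel": joint speeds; "joint_efforts": joint torques, N m; "tool_pos": TCP position; "orientation": TCP orientation; "ft_force": force on the tool from outside, world axes, zero at the start; "moment": the same for the moment, N m; "finger_gap": finger opening in m; "gripper_force": force on a finger pad.
Only numpy, scipy, OpenCV 4.12 (cv2) and the standard library are available. Lean on these libraries where they do the work, as an engineer would, in place of code of your own. Each camera call takes 0.05 s, during which the arm holds its last target. There are 200 camera calls.

TASK

Stand the small bearing block on its base in the open spring-loaded tray and let go of it, then push the tray in until its push-push latch catches and let go: it must stay shut with its front panel flush with the case and the block still standing inside. Leave the wheel, the angle bracket and the folding rule where they lie.

Things in the scene. Friction and masses are not known exactly. Their poses are not given: they have to be found in the camera images.
- case: Grey steel tray case fixed to the bench, a low closed box 150 deep (its x) x 136 wide (its y) x 72 mm high (z). Its origin is the centre of its underside, on the bench top. Its mouth is the -x side; its +x axis is the direction in which the tray is pushed in. Its pose differs from start to start.
- tray (a joint): How far the tray stands out (m): 0 at its inner hard stop, 0.110 fully out (start). A spring pushes it out, 2 N fully out, 3.6 N at the stop. Push it to within 3 mm of the stop (push slowly until it stops dead; moving drag adds some newtons, up to 20 N is fine) and let go: the latch holds it at 0.0115, panel flush with the mouth. Short of that it springs out again. Pushing a latched tray to the stop releases it.
- tray_floor (a point): Point on the tray's inner floor, 16 mm above the bench, moving with the tray; axes as the case's. Tray fully out: middle of the floor open from above, free 46 mm each way in x (panel at -x, case roof at +x), 52 mm each way in y. Steel tray, inside 112 (x) x 104 mm (y), side walls 22 mm above the floor; the front panel, 118 mm wide, 6 thick, reaches 64 mm above the bench.
- pad (a point): Centre of the front face of the black push pad in the middle of the tray's front panel, 36 mm above the bench; the pad is 44 mm wide, 26 mm high and stands 30 mm out from the panel. It moves with the tray; axes as the case's, so push it along +x.
- block_center (a point): Centre of the pillow-block bearing, 22 mm above its underside. A dark blue casting with a bore, standing on its flat base: base 60 (x) x 22 (y) x 10 mm high, on it a round housing 38 mm in diameter, 22 mm thick along y (the bore's axis, level), bore centre 25 mm up; 44 mm high in all, 0.14 to 0.28 kg. Grip its two flat faces, 22 mm apart along y, from above.
- wheel: Bystander: a rubber-tyred castor wheel lying on its side, 70 mm in diameter, 24 mm high (hub 30 mm). Origin at the centre of its underside.
- bracket: Bystander: a steel angle bracket, foot 60 x 30 x 4 mm lying flat, with an upright leg 54 mm high at its +x end. Origin at the centre of the foot's underside.
- rule: Bystander: a folded white folding rule lying flat, 200 (x) x 34 (y) x 15 mm high. Origin at the centre of its underside.
Not all that is in view belongs to the job. Leave any orange look-alike of the part that bears block_center alone.

How it is judged:
On the way, in this order (a step that is already met when the one before it is completed fails the run):
1. the block stands in the open tray, released and at rest (x of block_center in the frame of tray_floor between -0.047 and 0.067 m and y of block_center in the frame of tray_floor between -0.053 and 0.053 m and z of block_center in the frame of tray_floor between 0.014 and 0.03 m and angle between block_center's own z axis and vertical below 0.2 rad and value of joint tray above 0.09 m and contact force between the fingers and block below 0.1 N and linear speed of block below 0.03 m/s), for 0.2 s.
2. the tray is pushed in past its latching point (value of joint tray below 0.006 m).
At the end, for the whole second after the job is handed in: the tray is held by its latch, 7.5 to 15.5 mm from its hard stop (panel flush with the case's mouth within 4 mm) and still, and the block stands upright (within 0.2 rad) and at rest on the floor inside the tray (value of joint tray between 0.0075 and 0.0155 m and velocity of joint tray between -0.01 and 0.01 m/s and x of block_center in the frame of tray_floor between -0.047 and 0.067 m and y of block_center in the frame of tray_floor between -0.053 and 0.053 m and z of block_center in the frame of tray_floor between 0.014 and 0.03 m and angle between block_center's own z axis and vertical below 0.2 rad and linear speed of block below 0.03 m/s); the robot touches nothing.
It fails at once if the wheel is moved by more than 30 mm (distance of wheel from where it was at the start of the episode above 0.03 m).
It fails at once if the angle bracket is moved by more than 30 mm (distance of bracket from where it was at the start of the episode above 0.03 m).
It fails at once if the folding rule is moved by more than 30 mm (distance of rule from where it was at the start of the episode above 0.03 m).
It also fails if it takes over 58 s, if anything falls off the work surface, if the arm or the gripper's body presses on something with over 40 N, if the wrist force passes 120 N, or if a joint passes its speed limit or range.

## Working session

There is one attempt and no reset: what is moved stays moved. The work goes in short steps, Python scripts to look and compute and a tool call to move; the robot and the scene stay as the last step left them, time stands still between calls to the robot, and variables do not carry over. Pictures are saved under pics/ and viewed, at most 10 in all, crops included, and the job is handed in when it is done.

Besides the shell and the picture viewer there is one more tool, called as a command line: name --argument value ..., lists and objects as JSON in quotes. send_rows: Moves the arm, as the interface text tells. Its arguments: {"type":"object","properties":{"motion":{"type":"array","items":{"type":"array","items":{"type":"array","items":{"type":"number"}}}},"grip_force":{"type":"number"}},"required":["motion"]}

```bash
mkdir -p pics; ls
python3 - <<'E'
from workcell import telemetry, optics
import cv2
s=telemetry.state(); print(s['time_s'],s['tool_pos'],s['orientation'],s['finger_gap'])
for n in ('scene','top'):
    cv2.imwrite(f'pics/{n}0.png',optics.capture(n)); i=optics.camera_info(n)
    print(n,i)
E
```

```text
pics
0.0 [ 0.14069515 -0.5314698   0.2305885 ] [-6.48034439e-04  9.91638742e-01  1.29043323e-01 -8.30691859e-05] 0.08550715968304395
scene {'intrinsics': array([[352.63834106,   0.        , 256.2674448 ],
       [  0.        , 352.63834106, 188.78598365],
       [  0.        ,   0.        ,   1.        ]]), 'k1': 0.006672392133639781, 'R': array([[ 0.11804943,  0.99276084,  0.02214139],
       [ 0.58737716, -0.05183223, -0.80765184],
       [-0.80065748,  0.10834819, -0.58924381]]), 't': array([-0.05756644, -0.29007643,  1.24577371])}
top {'intrinsics': array([[397.65751775,   0.        , 250.44146998],
       [  0.        , 397.65751775, 195.94994139],
       [  0.        ,   0.        ,   1.        ]]), 'k1': -0.07353238271488416, 'R': array([[ 0.08172239, -0.99665321,  0.00195762],
       [-0.971996  , -0.08013449, -0.2209123 ],
       [ 0.22032983,  0.01615068, -0.97529171]]), 't': array([-0.03725604,  0.56821635,  1.0598898 ])}
```

View pics/top0.png

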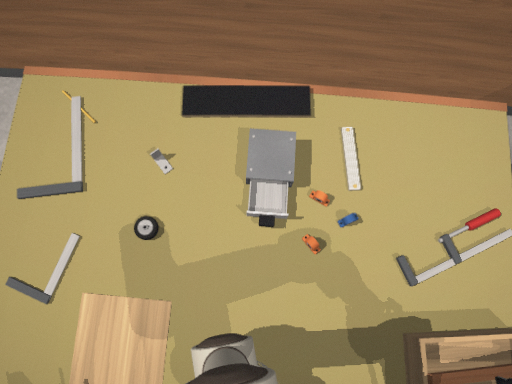

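View pics/scene0.png

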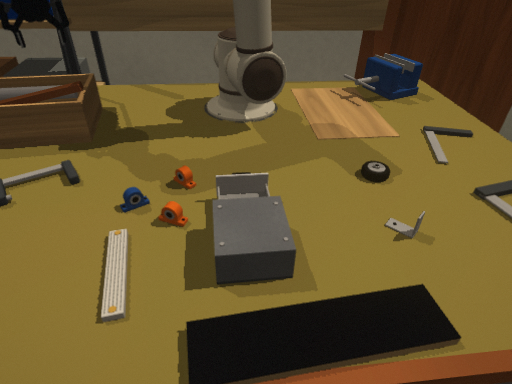

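The top view shows the blue block at about (348,220), orange look-alikes at (320,197) and (312,243), the case roof at about (272,155), the tray at (268,195) and the pad at (267,221). The wheel is at (146,228), the bracket at (161,160) and the rule at (350,158). The scene view has the block at about (133,199).

```bash
cat > h.py <<'E'
import numpy as np, cv2
from workcell import telemetry, optics, arm
def ray(info,px):
    K=np.array(info['intrinsics']);px=np.atleast_2d(px).astype(float)
    p=cv2.undistortPoints(px[:,None],K,np.array([info['k1'],0,0,0.]))[:,0]
    R=np.array(info['R']);t=np.array(info['t'])
    return -R.T@t,np.c_[p,np.ones(len(p))]@R
def plane(info,px,z):
    c,d=ray(info,px);return c+d*((z-c[2])/d[:,2])[:,None]
def proj(info,X):
    R=np.array(info['R']);return cv2.projectPoints(np.atleast_2d(X).astype(float),cv2.Rodrigues(R)[0],np.array(info['t']),np.array(info['intrinsics']),np.array([info['k1'],0,0,0.]))[0][:,0]
def blue(im):
    h=cv2.cvtColor(im,cv2.COLOR_BGR2HSV);return cv2.inRange(h,(100,120,40),(130,255,255))
def blob(m,n=1):
    c=sorted(cv2.findContours(m,0,2)[0],key=cv2.contourArea)[-n:];return c[::-1]
E
python3 - <<'E'
from h import *
im=cv2.imread('pics/top0.png');i=optics.camera_info('top')
for c in blob(blue(im),2): 
    r=cv2.minAreaRect(c);print(r,plane(i,r[0],.018), plane(i,cv2.boxPoints(r),.018)[:,:2].tolist())
cr=cv2.resize(im[115:255,215:375],None,fx=5,fy=5,interpolation=cv2.INTER_CUBIC)[:600];cv2.imwrite('pics/crop.png',cr[:, :800])
s=cv2.imread('pics/scene0.png');j=optics.camera_info('scene')
for c in blob(blue(s[150:250,80:200]),2): print(cv2.boundingRect(c),cv2.minAreaRect(c))
E
```

```text
((347.7000427246094, 219.40003967285156), (6.708203315734863, 18.782970428466797), 63.43495178222656) [[ 0.53303395 -0.2784828   0.018     ]] [[0.5271619726373681, -0.24957185021165365], [0.556056296397251, -0.29821974031114273], [0.5389203016848676, -0.30751473772951793], [0.5102169055570569, -0.25895275832724163]]
(41, 38, 28, 24) ((52.160972595214844, 47.651222229003906), (20.29784393310547, 27.409494400024414), 69.775146484375)
```

View pics/crop.png

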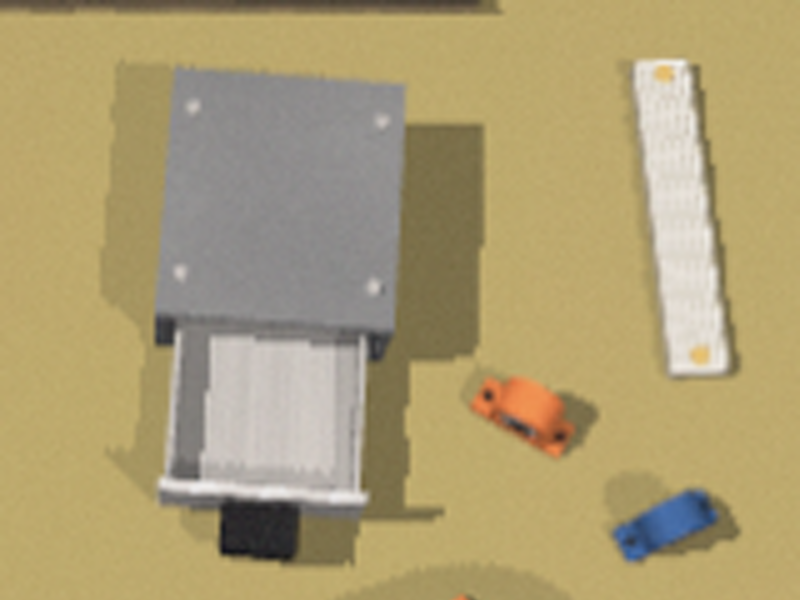

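The crop shows the roof corners at (175,68), (404,86), (390,333) and (156,316), and the panel's top edge from (160,483) to (367,496). The pad is at about (260,528) and the block at about (666,524).

Run:
```python
from h import *
i=optics.camera_info('top'); f=lambda p:(np.array(p,float)+.5)/5-.5+[215,115]
C=plane(i,f([(175,68),(404,86),(390,333),(156,316)]),.072)[:,:2]
d=(C[0]+C[1]-C[2]-C[3])/2; e=(C[0]+C[3]-C[1]-C[2])/2
print(C,np.linalg.norm(d),np.linalg.norm(e)); print('yaw',np.degrees(np.arctan2(d[1],d[0])),np.degrees(np.arctan2(-e[0],e[1])),'centre',C.mean(0))
P=plane(i,f([(160,484),(367,497)]),.064)[:,:2]; print('panel',P,P.mean(0))
pd=plane(i,f([(222,556),(296,560)]),.036);print('pad',pd)
s=telemetry.state();w=optics.camera_info('wrist')
print('camoff',-w['R'].T@w['t']-s['tool_pos'],w['intrinsics'],w['R'])
import json
# block triangulation: blob centre
c1,d1=ray(i,[347.7,219.4]);j=optics.camera_info('scene')
c2,d2=ray(j,[132.5,198]);A=np.c_[d1[0],-d2[0]];k=np.linalg.lstsq(A,c2-c1,rcond=None)[0];print('block',c1+k[0]*d1[0],c2+k[1]*d2[0])
```

```text
[[ 0.76959618  0.02833223]
 [ 0.76961212 -0.10581969]
 [ 0.61992703 -0.10614019]
 [ 0.61892591  0.0267047 ]] 0.15018083875764113 0.13349936848357025
yaw 0.3715998990561178 0.21825127525583143 centre [ 0.69451531 -0.03923074]
panel [[ 0.52417639  0.01651681]
 [ 0.52628607 -0.09955033]] [ 0.52523123 -0.04151676]
pad [[ 0.49067873 -0.02154417  0.036     ]
 [ 0.49182562 -0.0637525   0.036     ]]
camoff [0.07460481 0.01910107 0.14322044] [[283.01290757   0.         247.80072084]
 [  0.         283.01290757 191.31752904]
 [  0.           0.           1.        ]] [[ 0.25587488 -0.96670942 -0.00097242]
 [-0.92100794 -0.2440837   0.30359104]
 [-0.29372167 -0.07678572 -0.95280194]]
block [ 0.53254931 -0.27786353  0.02061937] [ 0.53277392 -0.28008733  0.02118657]
```

send_rows --motion '[[[1,4.4,-1.4,0,0],[1,4.4,-1.4,0,0],[1,4.4,-1.4,0,0],[1,4.4,-1.4,0,0],[1,4.4,-1.4,0,0]]]'

```text
time_s: 0.72
tool_pos: [0.3366, -0.4067, 0.231]
orientation: [-0.0, 0.992, 0.129, -0.0]
ft_force: [0.3, -1.0, 1.0]
finger_gap: 0.0855
gripper_force: 0.0
```

send_rows --motion '[[[1,4.4,-1.4,0,0],[1,4.4,-1.4,0,0],[1,4.4,-1.4,0,0],[1,4.4,-1.4,0,0],[1,4.4,-1.4,0,0]]]'

```text
time_s: 1.35
tool_pos: [0.5314, -0.2827, 0.2309]
orientation: [-0.0, 0.992, 0.129, -0.0]
ft_force: [-0.6, -0.0, 0.8]
finger_gap: 0.0851
gripper_force: 0.0
```

send_rows --motion '[[[1,0,0,0,-10.5],[1,0,0,0,-10.5],[1,0,0,0,-10.5],[1,0,0,0,-10.5],[1,0,0,0,-10.5]]]'

```text
time_s: 1.98
tool_pos: [0.5302, -0.2837, 0.2308]
orientation: [-0.0, 0.831, 0.557, -0.0]
ft_force: [-0.1, 0.0, 0.2]
finger_gap: 0.0851
gripper_force: 0.0
```

send_rows --motion '[[[1,0,0,0,-10.5],[1,0,0,0,-10.5],[1,0,0,0,-10.5],[1,0,0,0,-10.5],[1,0,0,0,-10.5]]]'

```text
time_s: 2.6
tool_pos: [0.5302, -0.2837, 0.2308]
orientation: [-0.0, 0.499, 0.867, -0.0]
ft_force: [-0.4, -0.3, -0.2]
finger_gap: 0.0852
gripper_force: 0.0
```

```bash
cat > look.py <<'E'
from h import *
import sys
s=telemetry.state();i=optics.camera_info('wrist');im=optics.capture('wrist');cv2.imwrite(f'pics/{sys.argv[1]}.png',im)
from scipy.spatial.transform import Rotation as Ro
q=s['orientation'];R=Ro.from_quat([q[1],q[2],q[3],q[0]]).as_matrix()
print(s['time_s'],s['tool_pos'],'q',np.round(s['q'],2),'xyaw',np.degrees(np.arctan2(R[1,0],R[0,0])),'tz',R[:,2],'gap',s['finger_gap'],s['gripper_force'])
print('TCP px',proj(i,s['tool_pos']))
for c in blob(blue(im),1):
    r=cv2.minAreaRect(c);print(r)
    for z in (.01,.022,.044): print(z,np.round(plane(i,np.r_[[r[0]],cv2.boxPoints(r)],z)[:,:2],4).tolist())
E
python3 look.py w1
```

```text
2.6 [ 0.53016167 -0.28367195  0.23080268] q [-0.49  0.21  0.32  1.68  0.    0.55] xyaw 120.17402599117287 tz [-7.64178489e-04  4.30140750e-04 -9.99999616e-01] gap 0.08516080040165276 0.0
TCP px [[249.32256013 244.85886053]]
((252.0, 164.5), (16.0, 27.0), 0.0)
0.01 [[0.5349, -0.2827], [0.535, -0.3039], [0.517, -0.2726], [0.5349, -0.2622], [0.5534, -0.2932]]
0.022 [[0.5335, -0.2806], [0.5335, -0.301], [0.5161, -0.2707], [0.5334, -0.2607], [0.5513, -0.2907]]
0.044 [[0.5308, -0.2766], [0.5309, -0.2958], [0.5145, -0.2674], [0.5307, -0.2579], [0.5475, -0.2861]]
```

View pics/w1.png

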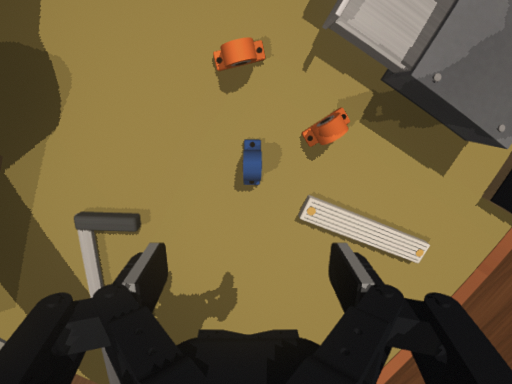

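The wrist view shows the block at (252,163) with its bolts at (252,145) and (253,183), already nearly aligned with the fingers. An orange look-alike is at (327,128), clear of the fingers' path if they are partly closed.

```bash
cat >> h.py <<'E'
from scipy.spatial.transform import Rotation as Ro
def toolR():
    q=telemetry.state()['orientation'];return Ro.from_quat([q[1],q[2],q[3],q[0]]).as_matrix()
E
python3 - <<'E'
from h import *
i=optics.camera_info('wrist');p=plane(i,[(252,145),(253,183)],.01);d=p[0]-p[1]
print(p,p.mean(0),np.linalg.norm(d),np.degrees(np.arctan2(d[1],d[0])))
t=p.mean(0);t[2]=.11;print('tool shift cm',100*toolR().T@(t-telemetry.state()['tool_pos']))
E
```

```text
[[ 0.52178813 -0.26073164  0.01      ]
 [ 0.54906062 -0.3036356   0.01      ]] [ 0.53542438 -0.28218362  0.01      ] 0.05083835881164526 122.44263999311435
tool shift cm [-0.14973188  0.53319164 12.07676308]
```

send_rows --motion '[[[0.6,0,0.4,4,-2],[0.6,0,0,4,0],[0.6,0,0,4,0],[0.6,0,0,0,0]]]'

```text
time_s: 3.15
tool_pos: [0.532, -0.2808, 0.108]
orientation: [-0.003, 0.487, 0.873, -0.0]
ft_force: [-1.2, -0.2, 0.4]
finger_gap: 0.0509
gripper_force: 0.0
```

```bash
python3 look.py w2
```

```text
3.15 [ 0.53197309 -0.28079673  0.10797725] q [-0.49  0.2   0.07  1.44  0.    0.53] xyaw 121.69533030728526 tz [-0.00548785  0.00290979 -0.99998071] gap 0.05091944897587554 0.0
TCP px [[249.34395926 244.8911176 ]]
((250.5830078125, 200.090576171875), (27.32201385498047, 45.2181510925293), 2.4895527362823486)
0.01 [[0.5369, -0.2862], [0.5368, -0.3117], [0.516, -0.2737], [0.537, -0.262], [0.5589, -0.2994]]
0.022 [[0.5346, -0.2827], [0.5345, -0.3069], [0.5148, -0.2708], [0.5348, -0.2597], [0.5556, -0.2952]]
0.044 [[0.5305, -0.2763], [0.5304, -0.2982], [0.5125, -0.2655], [0.5306, -0.2555], [0.5494, -0.2876]]
```

View pics/w2.png

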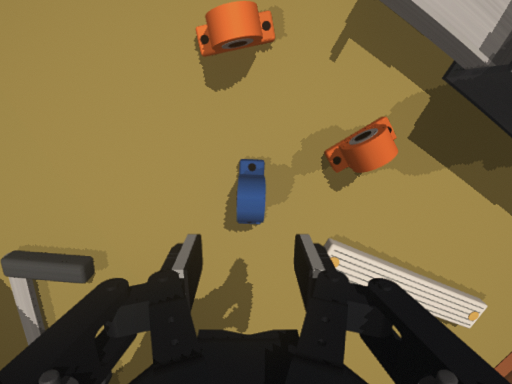

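The block is centred at about (251,195) between the fingers. Its far bolt is at (252,167), and the orange part and the rule are clear of the fingers.

Run:
```python
from h import *
i=optics.camera_info('wrist');R=toolR();s=telemetry.state()['tool_pos']
b=plane(i,[252,167],.01)[0];a=np.radians(122.3);u=np.array([np.cos(a),np.sin(a),0])
print('centre via bolt',b-.0254*u, 100*R.T@(b-.0254*u-s)); print('top',100*R.T@(plane(i,[251,198],.044)[0]-s),'base end',100*R.T@(plane(i,[252,160],.01)[0]-s))
```

```text
centre via bolt [ 0.53716579 -0.28234404  0.01      ] [-0.32054873  0.31332508 10.06720644]
top [0.50694567 0.16753607 6.66918844] base end [ 2.84538403  0.28510344 10.07415345]
```

send_rows --motion '[[[0.6,-0.2,0.25,3,0],[0.6,0,0,3,0],[0.6,0,0,2.5,0],[0.6,0,0,1.4,0],[0.6,0,0,0,0]]]'

```text
time_s: 3.82
tool_pos: [0.5372, -0.2823, 0.0129]
orientation: [0.0, 0.486, 0.874, -0.0]
ft_force: [-0.3, 0.3, 0.5]
finger_gap: 0.0511
gripper_force: 0.0
```

send_rows --motion '[[[0,0,0,0,0],[0,0,0,0,0],[0,0,0,0,0],[0,0,0,0,0],[0,0,0,0,0]]]' --grip_force 50

```text
time_s: 4.45
tool_pos: [0.5377, -0.2826, 0.014]
orientation: [0.001, 0.486, 0.874, -0.0]
ft_force: [-0.6, -0.4, 7.0]
finger_gap: 0.0212
gripper_force: 50.5
```

send_rows --motion '[[[0,0,0,-1,0],[0,0,0,-3,0],[0,0,0,-3.5,0],[0,0,0,-4,0],[0,0,0,0,0]]]'

```text
time_s: 5.08
tool_pos: [0.5383, -0.2828, 0.1314]
orientation: [0.003, 0.486, 0.874, 0.0]
ft_force: [0.2, 0.3, -1.3]
finger_gap: 0.0213
gripper_force: 49.5
```

send_rows --motion '[[[0,0,0,0,-10],[0,0,0,0,-10],[0,0,0,0,-10],[0,0,0,0,-10],[0,0,0,0,-10]]]'

```text
time_s: 5.7
tool_pos: [0.5364, -0.2818, 0.1262]
orientation: [-0.001, 0.068, 0.998, 0.0]
ft_force: [0.8, 0.6, -1.8]
finger_gap: 0.0212
gripper_force: 49.3
```

send_rows --motion '[[[0,0,0,0,-8.5],[0,-0.5,4,0,0],[0,-0.5,4,0,0],[0,0,0,0,0]]]'

```text
time_s: 6.2
tool_pos: [0.5462, -0.1997, 0.1264]
orientation: [-0.001, -0.004, 1.0, 0.0]
ft_force: [0.5, -0.6, -2.4]
finger_gap: 0.021
gripper_force: 49.7
```

```bash
python3 look.py w3
python3 - <<'E'
from h import *
t=np.array([.573,-.040,.12]);print(100*toolR().T@(t-telemetry.state()['tool_pos']))
E
```

```text
6.2 [ 0.54624194 -0.19973106  0.12643482] q [-0.35  0.15  0.04  1.47  0.   -0.36] xyaw -179.5128831653568 tz [-1.43660639e-03  9.60565357e-04 -9.99998507e-01] gap 0.02103492259389824 49.70649182796478
TCP px [[248.96055044 246.16588688]]
((248.0, 250.5), (48.0, 69.0), 0.0)
0.01 [[0.6149, -0.1995], [0.6576, -0.2252], [0.5765, -0.2236], [0.5761, -0.176], [0.6572, -0.173]]
0.022 [[0.6081, -0.1996], [0.6489, -0.2241], [0.5715, -0.2226], [0.5711, -0.1772], [0.6485, -0.1743]]
0.044 [[0.5956, -0.1997], [0.6328, -0.2221], [0.5623, -0.2207], [0.5619, -0.1793], [0.6324, -0.1767]]
[-2.80233796 16.07933808  0.65511985]
```

View pics/w3.png

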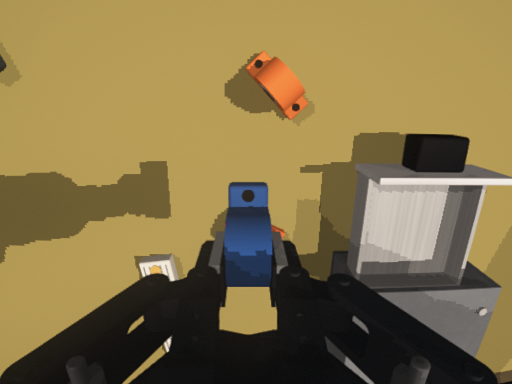

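The block is held upright in the fingers, with its bolt at (248,196). The open tray is to the right at about (415,222).

Run:
```python
from h import *
i=optics.camera_info('wrist');s=telemetry.state()['tool_pos']
print('bolt rel TCP, tool cm (expect x=2.54)',100*toolR().T@(plane(i,[248,196],s[2]-.004)[0]-s))
```

```text
bolt rel TCP, tool cm (expect x=2.54) [ 2.87164297 -0.05332085  0.40353939]
```

send_rows --motion '[[[0,-0.6,4,0,0],[0,-0.6,4,0,0],[0,-0.6,4,0,0],[0,-0.6,4,0,0],[0,0,0,0,0]]]'

```text
time_s: 6.88
tool_pos: [0.5696, -0.0406, 0.1267]
orientation: [-0.0, -0.004, 1.0, 0.0]
ft_force: [0.1, -0.5, -2.3]
finger_gap: 0.0213
gripper_force: 49.9
```

```bash
python3 look.py w4
```

```text
6.875 [ 0.56963743 -0.04055853  0.12667153] q [-0.07  0.12  0.01  1.46  0.   -0.08] xyaw -179.5461574043224 tz [-8.34148755e-04  1.99743857e-04 -9.99999632e-01] gap 0.02129550809221776 49.942370653152466
TCP px [[248.97477768 246.22738558]]
((248.0, 250.0), (70.0, 48.0), 90.0)
0.01 [[0.6379, -0.0405], [0.5989, -0.0646], [0.5985, -0.017], [0.6809, -0.014], [0.6813, -0.0662]]
0.022 [[0.6311, -0.0405], [0.5939, -0.0635], [0.5936, -0.0181], [0.6721, -0.0153], [0.6725, -0.0651]]
0.044 [[0.6187, -0.0407], [0.5848, -0.0616], [0.5845, -0.0202], [0.6561, -0.0177], [0.6564, -0.063]]
```

View pics/w4.png

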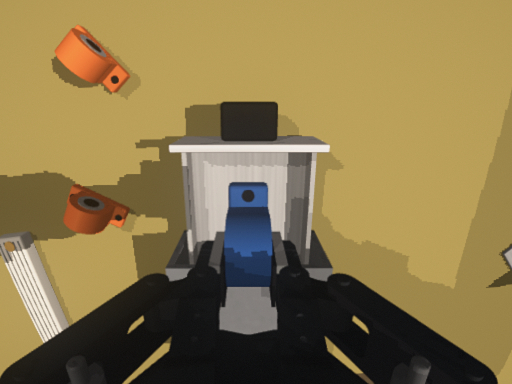

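The block is centred over the open tray: the tray's inner walls are at columns 190 and 308, and the block is at column 248.

send_rows --motion '[[[0,-0.4,0,3,0],[0,0,0,3,0],[0,0,0,2,0],[0,0,0,1,0],[0,0,0,0,0]]]'

```text
time_s: 7.55
tool_pos: [0.5732, -0.0428, 0.0368]
orientation: [-0.001, -0.002, 1.0, -0.0]
ft_force: [-0.6, -0.4, -1.7]
finger_gap: 0.0214
gripper_force: 49.9
```

send_rows --motion '[[[0,0,0,0.2,0],[0,0,0,0.2,0],[0,0,0,0,0]]]'

```text
time_s: 7.92
tool_pos: [0.5737, -0.0419, 0.0335]
orientation: [0.0, -0.003, 1.0, -0.0]
ft_force: [0.7, 0.2, -1.6]
finger_gap: 0.0211
gripper_force: 49.9
```

send_rows --motion '[[[0,0,0,0.15,0],[0,0,0,0.1,0],[0,0,0,0,0]]]'

```text
time_s: 8.3
tool_pos: [0.5735, -0.0419, 0.0307]
orientation: [-0.0, -0.003, 1.0, 0.0]
ft_force: [-0.2, -0.1, -0.1]
finger_gap: 0.0212
gripper_force: 49.9
```

send_rows --motion '[[[0.3,0,0,0,0],[0.4,0,0,0,0],[0.45,0,0,0,0],[0.45,0,0,0,0],[0.45,0,0,0,0]]]'

```text
time_s: 8.93
tool_pos: [0.5735, -0.0419, 0.0308]
orientation: [0.0, -0.003, 1.0, -0.0]
ft_force: [1.1, 0.4, 0.9]
finger_gap: 0.0384
gripper_force: 0.0
```

send_rows --motion '[[[0.45,0,0,-1,0],[0.45,0,0,-3,0],[0.45,0,0,-4,0],[0.45,0,0,-4,0],[0.45,0,0,0,0]]]'

```text
time_s: 9.55
tool_pos: [0.5751, -0.042, 0.1552]
orientation: [0.003, -0.003, 1.0, -0.0]
ft_force: [0.9, 0.9, -0.5]
finger_gap: 0.0385
gripper_force: 0.0
```

```bash
python3 look.py w5
```

```text
9.55 [ 0.57514864 -0.04201819  0.15519193] q [-0.07  0.13  0.07  1.51  0.   -0.08] xyaw -179.67066929731595 tz [ 6.34344912e-03 -4.57863184e-04 -9.99979775e-01] gap 0.03847681045191942 0.0
TCP px [[248.99247419 246.20274519]]
((248.0, 182.5), (41.0, 24.0), 90.0)
0.01 [[0.58, -0.0425], [0.5579, -0.0551], [0.5578, -0.0302], [0.603, -0.0294], [0.6032, -0.0554]]
0.022 [[0.5764, -0.0426], [0.5553, -0.0546], [0.5552, -0.0308], [0.5986, -0.03], [0.5987, -0.0549]]
0.044 [[0.57, -0.0426], [0.5506, -0.0537], [0.5504, -0.0318], [0.5904, -0.031], [0.5905, -0.054]]
```

View pics/w5.png

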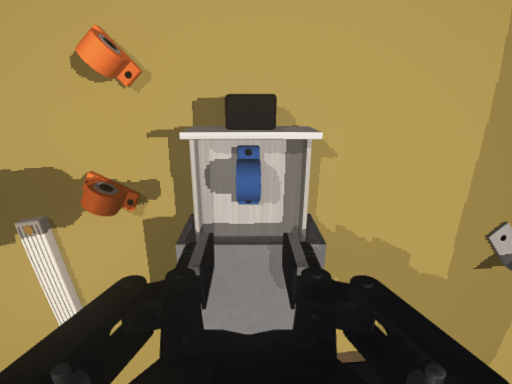

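The block stands in the tray at (248,180), released, and the tray is still fully out. Next I close the fingers and go round in front of the pad.

send_rows --motion '[[[0,4,0,0,0],[0,4,0,0,0],[0,4.5,0,0,0],[0,0,0,3,0],[0,0,0,3,0]]]'

```text
time_s: 10.22
tool_pos: [0.4479, -0.0426, 0.0896]
orientation: [0.0, -0.003, 1.0, -0.0]
ft_force: [0.6, 0.1, -0.2]
finger_gap: -0.0
gripper_force: 0.0
```

send_rows --motion '[[[0,0,0,3,0],[0,0,0,2.5,0],[0,0,0,1.2,0],[0,0,0,0,0],[0,0,0,0,0]]]'

```text
time_s: 10.85
tool_pos: [0.449, -0.0427, 0.0246]
orientation: [0.001, -0.003, 1.0, -0.0]
ft_force: [0.1, 0.1, -0.2]
finger_gap: -0.0001
gripper_force: 0.0
```

send_rows --motion '[[[0,-0.5,0,0,0],[0,-0.5,0,0,0],[0,-0.5,0,0,0],[0,-0.4,0,0,0],[0,-0.4,0,0,0]]]'

```text
time_s: 11.48
tool_pos: [0.4718, -0.0425, 0.0237]
orientation: [-0.0, -0.003, 1.0, -0.0]
ft_force: [-0.3, -0.2, -0.3]
finger_gap: -0.0002
gripper_force: 0.0
```

send_rows --motion '[[[0,-0.3,0,0,0],[0,-0.3,0,0,0],[0,-0.3,0,0,0],[0,-0.3,0,0,0],[0,-0.3,0,0,0]]]'

```text
time_s: 12.1
tool_pos: [0.4865, -0.0424, 0.0238]
orientation: [-0.0, -0.003, 1.0, 0.0]
ft_force: [-3.8, -0.3, 1.8]
finger_gap: 0.0003
gripper_force: 1.3
```

send_rows --motion '[[[0,-0.4,0,0,0],[0,-0.4,0,0,0],[0,-0.4,0,0,0],[0,-0.4,0,0,0],[0,-0.4,0,0,0]]]'

```text
time_s: 12.72
tool_pos: [0.5068, -0.0423, 0.0237]
orientation: [-0.0, -0.003, 1.0, 0.0]
ft_force: [-3.5, 0.6, 1.4]
finger_gap: -0.0004
gripper_force: 1.5
```

send_rows --motion '[[[0,-0.4,0,0,0],[0,-0.4,0,0,0],[0,-0.4,0,0,0],[0,-0.4,0,0,0],[0,-0.4,0,0,0]]]'

```text
time_s: 13.35
tool_pos: [0.5268, -0.0421, 0.0238]
orientation: [-0.0, -0.003, 1.0, 0.0]
ft_force: [-2.9, 1.8, 1.1]
finger_gap: -0.0002
gripper_force: 1.6
```

send_rows --motion '[[[0,-0.4,0,0,0],[0,-0.4,0,0,0],[0,-0.4,0,0,0],[0,-0.4,0,0,0],[0,-0.4,0,0,0]]]'

```text
time_s: 13.98
tool_pos: [0.5468, -0.042, 0.0237]
orientation: [-0.0, -0.003, 1.0, 0.0]
ft_force: [-3.7, 2.2, 2.4]
finger_gap: 0.0002
gripper_force: 1.8
```

send_rows --motion '[[[0,-0.4,0,0,0],[0,-0.4,0,0,0],[0,-0.4,0,0,0],[0,-0.4,0,0,0],[0,-0.3,0,0,0]]]'

```text
time_s: 14.6
tool_pos: [0.5658, -0.042, 0.0238]
orientation: [0.0, -0.003, 1.0, -0.0]
ft_force: [-3.3, 2.6, 0.8]
finger_gap: 0.0001
gripper_force: 1.9
```

send_rows --motion '[[[0,-0.3,0,0,0],[0,-0.3,0,0,0],[0,-0.3,0,0,0],[0,-0.3,0,0,0],[0,-0.2,0,0,0]]]'

```text
time_s: 15.22
tool_pos: [0.5797, -0.0418, 0.0237]
orientation: [-0.0, -0.003, 1.0, 0.0]
ft_force: [-5.1, 2.8, 1.3]
finger_gap: 0.0004
gripper_force: 2.1
```

send_rows --motion '[[[0,-0.2,0,0,0],[0,-0.2,0,0,0],[0,-0.15,0,0,0],[0,-0.1,0,0,0],[0,0,0,0,0]]]'

```text
time_s: 15.85
tool_pos: [0.5862, -0.0419, 0.0238]
orientation: [0.0, -0.003, 1.0, -0.0]
ft_force: [-2.7, 2.3, 0.0]
finger_gap: -0.0002
gripper_force: 1.6
```

send_rows --motion '[[[0,-0.1,0,0,0],[0,-0.1,0,0,0],[0,-0.1,0,0,0],[0,-0.1,0,0,0]]]'

```text
time_s: 16.35
tool_pos: [0.5901, -0.0418, 0.0238]
orientation: [-0.0, -0.003, 1.0, -0.0]
ft_force: [-5.2, 1.6, 1.1]
finger_gap: -0.0
gripper_force: 2.2
```

send_rows --motion '[[[0,-0.1,0,0,0],[0,-0.1,0,0,0]]]'

```text
time_s: 16.6
tool_pos: [0.5903, -0.0419, 0.0237]
orientation: [-0.002, -0.003, 1.0, -0.0]
ft_force: [-16.6, 1.9, 7.5]
finger_gap: 0.0002
gripper_force: 8.6
```

send_rows --motion '[[[0,-0.1,0,0,0],[0,0,0,0,0]]]'

```text
time_s: 16.85
tool_pos: [0.5903, -0.0418, 0.0237]
orientation: [-0.003, -0.003, 1.0, -0.0]
ft_force: [-20.1, 2.2, 10.1]
finger_gap: 0.0002
gripper_force: 9.9
```

Stopped dead at 0.5903. Backing off now.

send_rows --motion '[[[0,0.4,0,0,0],[0,0.4,0,0,0],[0,0.5,0,0,0],[0,1,0,0,0],[0,2,0,0,0]]]'

```text
time_s: 17.48
tool_pos: [0.5501, -0.0422, 0.024]
orientation: [0.001, -0.003, 1.0, -0.0]
ft_force: [-0.1, 0.1, 0.0]
finger_gap: -0.0
gripper_force: 0.0
```

send_rows --motion '[[[0,4,0,0,0],[0,5,0,0,0],[0,0,0,-5,0],[0,0,0,-5,0],[0,0,0,0,0]]]'

```text
time_s: 18.1
tool_pos: [0.4619, -0.0429, 0.1282]
orientation: [0.004, -0.003, 1.0, -0.001]
ft_force: [0.4, -0.2, -1.0]
finger_gap: 0.0001
gripper_force: 0.0
```

Run:
```python
from h import *
print(telemetry.state()['tool_pos'])
w=optics.capture('wrist');s=optics.capture('scene');t=optics.capture('top')
a=cv2.resize(t[115:265,205:365],None,fx=2.5,fy=2.5);b=cv2.resize(w,(500,375))
v=np.zeros((375,900,3),np.uint8);v[:,:400]=a;v[:,400:]=b
cv2.imwrite('pics/f.png',cv2.resize(v,(800,333)))
```

```text
[ 0.46186601 -0.04290919  0.12816963]
```

View pics/f.png

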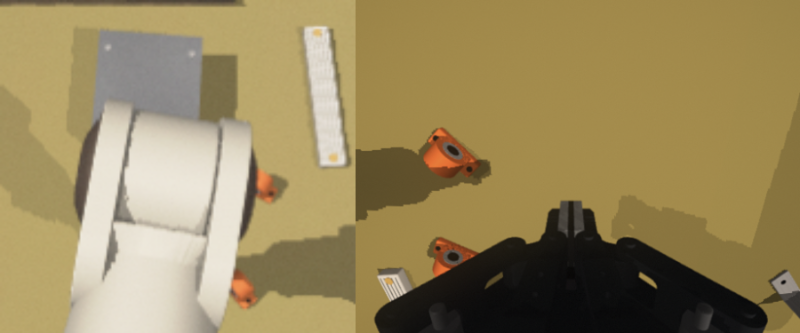

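The arm hides the tray front in the top view, and no tray shows in the wrist view. I'll move aside for one check.

send_rows --motion '[[[0,0,5,-2,0],[0,0,5,-2,0],[0,0,5,0,0],[0,0,5,0,0],[0,0,0,0,0]]]'

```text
time_s: 18.88
tool_pos: [0.458, 0.1599, 0.162]
orientation: [-0.001, -0.005, 1.0, -0.0]
ft_force: [-0.8, -0.4, 1.3]
finger_gap: -0.0001
gripper_force: 0.0
```

Run:
```python
from h import *
t=optics.capture('top');cv2.imwrite('pics/g.png',cv2.resize(t[115:235,215:375],None,fx=5,fy=5,interpolation=cv2.INTER_CUBIC))
```

```text
(no output)
```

View pics/g.png

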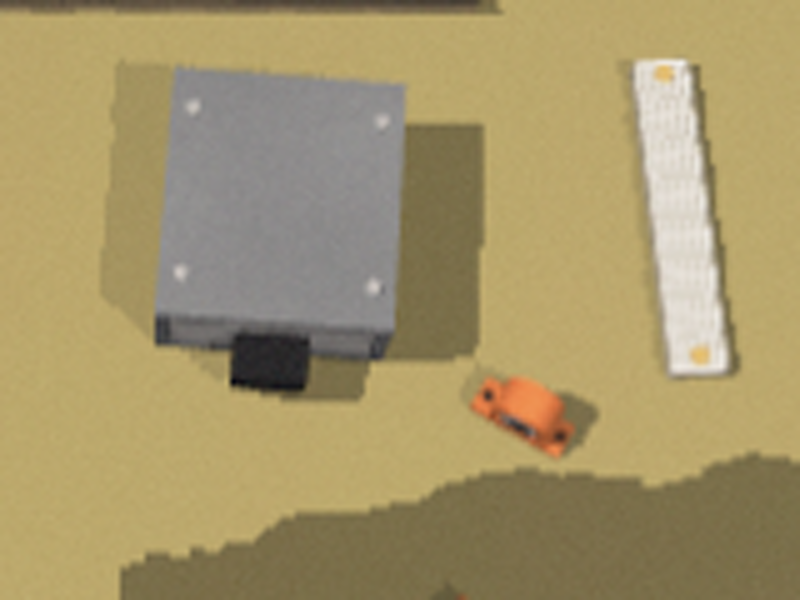

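The tray is latched with its panel flush with the mouth and the pad at about (270,360). Nothing else has moved.

```bash
python3 -c "
from workcell import arm
print(arm.finish_job())"
```

```text
the job is handed in; nothing more can be done
None
```

I handed the job in: the block was released standing in the tray, and the final top view shows the tray latched with its panel flush, but the roof hides the block, so I could not see it still upright; I moved none of the bystanders.

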